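# Clamp the grinding jar in the jar mixer

## Task

Pick up the steel grinding jar by its arched handle and set it down gently and upright on the mixer's platform, in the space between the V-shaped jaw and the sliding jaw. Then turn the winged clamp knob clockwise until the jaws hold the jar firmly in the V and the knob slips and clicks; stop there, after one click or two. Do not tip the jar or disturb the loose bottles beside it.

Things in the scene. Friction and masses are not known exactly. Their poses are not given: they have to be found in the camera images.
- jar_center (a point): The grinding jar: a plain steel cylinder 64 mm in diameter and 66 mm tall with a 69 mm lid fixed on it (top of lid 81 mm above its foot) and a fixed dark steel arched handle over the lid; 123 mm tall in all, about 0.5 kg. It starts standing on the worktop, left of the mixer. This point is on its axis, 60 mm above its foot. z: up along its axis; x: along the handle bar.
- jar_handle (a point): Centre of the jar's handle bar, on the jar's axis 118 mm above its foot. The bar is a 10 mm round rod, straight for 28 mm, lying along x of this frame; grip it across, along y. Free height between lid and bar: 32 mm. Free width under the bar: 38 mm.
- mixer: The jar mixer, a fixed white bench unit 150 mm (x) by 270 mm (y) by 50 mm high with a steel platform on top at z = 50 mm. Origin: centre of its underside. On the platform, from -y to +y: the V-shaped aluminium jaw (35 mm high above the platform, its V opens to +y), the space for the jar, the sliding jaw, the grey gear block (34 mm high, centred at y = +85 mm) with the knob on it. It may be turned either way about the vertical.
- nest (a point): Point on the platform's surface where the axis of a jar lies that is clamped in the V (mixer frame 0, -50, 50 mm). Axes as the mixer's: +y points from the V jaw to the sliding jaw and the knob. The jar may be set down anywhere from here to about 9 mm towards +y: the sliding jaw then pushes it home into the V.
- clamp_jaw: The sliding jaw, 62 mm wide (x), 33 mm high above the platform, with a black rubber face towards the V. Origin: on its face, at the platform's height. Its face stands 58 mm in +y from the nest point when fully open, and 32 mm when it touches a jar in the V. It moves towards the V by 8 mm per rad of clamp_screw.
- knob_grip (a point): Centre of the knob's wing, on the knob's vertical axis, 132 mm above the worktop. The black plastic wing is a bar 56 mm long (x of this frame), 14 mm thick (y) and 37 mm tall (from 109 to 146 mm above the worktop), standing on a round eight-lobed skirt 50 mm across that must not be gripped. Grip the wing on its flat sides, along y. Its axes turn with the knob.
- clamp_screw (a joint): Angle of the screw's dark steel collar below the knob, rad; grows as it is turned clockwise seen from above and closes the sliding jaw; 0 = fully open, about 3.25 = jaw touches a jar in the V, about 3.3 to 3.6 = clamped, 4.2 = end of travel. Starts between 0.5 and 1.5. It turns with the knob against about 0.2 N m of friction and stays where it is left.
- clamp_knob (a joint): Slip of the knob against the screw's collar, rad; grows clockwise seen from above. It stays near 0 (within 0.1) while knob and screw turn together. When the jaw is tight the knob slips, at about 0.45 to 0.5 N m, over a sprung pawl on the collar: one click for each 0.785 rad (an eighth of a turn); after a click it rests near a multiple of 0.785. Let go before half-way (0.39) it has not clicked: it springs back or stays part-way.
- flask: A loose white plastic flask 34 mm in diameter, 75 mm tall, standing near the jar; a bystander. Origin: centre of its foot.
- buffer_bottle: A loose white plastic bottle with a screw cap, 36 mm in diameter, 82 mm tall, standing near the jar; a bystander. Origin: centre of its foot.
There are look-alikes about, which are no part of the job. Leave any green look-alike of the part that bears jar_center alone.

How it is judged:
By the outcome, as a careful person would: the job done as asked, in the order asked, and still so for the second after the job is handed in, with the robot touching nothing.
It also fails if it takes over 72 s, if anything falls off the work surface, if the arm or the gripper's body presses on something with over 40 N, if the wrist force passes 120 N, or if a joint passes its speed limit or range.

## Robot

A 6-joint arm with a two-finger parallel gripper is mounted at the origin on a cart in front of the work surface, level with it; the furniture and walls round the work are solid. World frame = base frame: x ahead of the robot, y to its left, z up, the work surface at z = 0. Lengths are in m, angles in degrees, forces in N, time in s.
With the tool pointing down it reaches from about 0.375 to 0.9 m from the base axis. Payload 3.1 kg.
Tool frame: the origin (TCP) lies midway between the tips of the shut fingers; the grasp point (between the pads) lies 19 mm behind it; z points along the fingers, y is the direction in which the jaws open and shut (so a half turn about z gives the same grasp; the last joint's range is limited). The gripper opens to 87 mm and grips with 3 to 60 N. Pads are 19 mm wide; open, the fingers measure 117 mm over their backs; the gripper's body (75 mm by 190 mm) begins 51 mm behind the grasp point.
Start: joints at [-86.717, 30.224, 82.088, -0, 67.689, -10.227], TCP at [0.146, -0.608, 0.192] pointing down, gripper open.
Joint ranges: [-176.69, 176.69], [-43.24, 126.21], [12.49, 139.97], [-82, 262], [0, 151.66], [-163.58, 163.58]. Speed limits (degrees/s): [159.86, 159.86, 180, 180, 180, 180].

## Interface

Orientations are given as a 3x3 rotation matrix whose columns are the frame's x, y, z axes.
In Python, from rig import status, vision, bot, models gives the robot as it stands.
- The arm moves only by the tool send_rows, never from a script. Its argument "moves" is a list of rows, each a list of 7 numbers: the shift along the tool's x, y, z in units of 25 mm (1.0 is 25 mm), then the turn, a rotation vector about the tool's x, y, z in units of 10 degrees (1.0 is 10 degrees), then the closure, from -1 (fully open) to 1 (shut), so that 0 is half open. In form: [[dx, dy, dz, rx, ry, rz, hand], ...]. A call has 1 to 12 rows; each row shifts and turns the commanded pose from where the row before left it, along the tool's axes as they then stand; what a row does not reach is not made up. A row lasts 1/8 s, in which the tool goes at most 62.5 mm and 10.7 degrees, less where a joint would pass 70% of its speed; a pose out of reach is approached as far as the arm can. A call is refused whole if a number of a shift passes 1 or a number of a turn 1, either way. A call with a gripper value outside its range is refused whole. The fingers move at their own pace and stop on an object; the grip force is fixed at half the most. Time passes only in rows, so rows that do not move let the fingers close. It gives the time, the measured TCP pose, the force and the opening at its end, in the units of the state.
- status.read_state(): the state, without advancing time (a new reading comes with each control period).
- vision.capture(name): name is "scene" or "top" or "wrist"; returns a dict with "img" (384x512x3 uint8, red, green, blue), "depth" (384x512 float32, m along the optical axis (not along the pixel's ray), 0 where there is no reading), "fx", "fy", "cx", "cy" (pixels), "pose" (4x4, takes a point from camera to world coordinates); the wrist camera has in their place "hand_eye" (4x4, takes a point from camera to tool coordinates, whose origin is the TCP and whose axes are the flange's). Camera axes: x right, y up, looking along -z (the intrinsics and any distortion apply to the point x, -y, -z); pixel columns grow to the right and rows downward; lengths in m; the calibration is good to about 2 mm. A picture is of the moment at which its call begins: read the wrist's pose just before it.
- bot.hand_in(): hands the job in, once; it reports no verdict.
Trained networks look in the newest picture that a camera, given by its name, has taken for a name from the list of things; names that differ only in an ending like _2 or _b are one class to them, and where a whole thing is asked for, a point or a joint stands for the part that bears it (a point fixed in the world has none). Each returns a list of dicts, best first, with "confidence" (0 to 1); they miss things now and then, are a little off and sometimes report something else, mostly with a low value. They report only what shows in the picture. A call takes as long as a camera call. They do not tell look-alikes from the thing itself.
- models.masks_of(camera, name): "mask" (384x512 bool, what is visible of it) and "extent" ([left, top, right, bottom] in pixels, round what is visible of it).
- models.landmark_of(camera, name): "point" ([column, row] in pixels: a listed point, or the origin of a listed thing).
The state is a dict: "time_s": time; "joint_positions": joint angles; "qvel": joint speeds; "tau": joint torques, N m; "position": TCP position; "tcp_rot": TCP orientation; "force": force on the tool from outside, world axes, zero at the start; "moment": the same for the moment, N m; "opening": opening from 0.0 (shut) to 1.0 (fully open).
Only numpy, scipy, OpenCV 4.12 (cv2) and the standard library are available. Lean on these libraries where they do the work, as an engineer would, in place of code of your own. Each camera call takes 0.05 s, during which the arm holds its last target.

## Working session

There is one attempt and no reset: what is moved stays moved. The work goes in short steps, Python scripts to look and compute and a tool call to move; the robot and the scene stay as the last step left them, time stands still between calls to the robot, and variables do not carry over. Pictures are saved under pics/ and viewed, and the job is handed in when it is done.

Besides the shell and the picture viewer there is one more tool, called after "Emit:" by a JSON object that holds its "name" and its "arguments". send_rows: Moves the arm, as the interface text tells. Its arguments: {"type":"object","properties":{"moves":{"type":"array"}},"required":["moves"]}

```bash
ls; mkdir -p pics
cat > h.py <<'E'
import numpy as np, cv2
from rig import status, vision, bot, models
def snap(n,f):
    s=status.read_state(); c=vision.capture(n)
    cv2.imwrite(f'pics/{f}.png',c['img'][:,:,::-1]); 
    if n=='wrist':
        T=np.eye(4);T[:3,:3]=np.array(s['tcp_rot']);T[:3,3]=s['position'];c['pose']=T@np.array(c['hand_eye'])
    return c
def pix(c,u,v,z=None):
    # to world; using depth unless plane z given
    P=np.array(c['pose']); d=np.array([(u-c['cx'])/c['fx'],-(v-c['cy'])/c['fy'],-1.])
    if z is None:
        k=c['depth'][int(round(v)),int(round(u))]
    else:
        k=(z-P[2,3])/(P[:3,:3]@d)[2]
    return P[:3,:3]@(d*k)+P[:3,3]
E
python3 - <<'E'
from h import *
for n in ['scene','top','wrist']:
    c=snap(n,n+'0'); print(n,{k:v for k,v in c.items() if k not in('img','depth')})
    for t in ['jar_center','jar_handle','mixer','nest','clamp_jaw','knob_grip','flask','buffer_bottle']:
        for r in models.landmark_of(n,t)[:3]:
            u,v=r['point'];
            try: w=pix(c,u,v).round(3)
            except Exception as e: w=e
            print(t,np.round(r['point'],1),round(r['confidence'],2),w)
print(status.read_state())
E
```

```text
pics
scene {'fx': 407.49572442449, 'fy': 407.49572442449, 'cx': 256.88990306782483, 'cy': 199.83059667535693, 'pose': array([[-0.74150279,  0.36132043, -0.56535047, -0.05646325],
       [-0.67094757, -0.40147786,  0.6234139 ,  0.72593442],
       [-0.00172352,  0.84158367,  0.54012402,  0.61065001],
       [ 0.        ,  0.        ,  0.        ,  1.        ]])}
jar_center [217.4 264.2] 0.77 [0.4   0.337 0.082]
jar_center [284.  247.9] 0.76 [0.335 0.212 0.082]
jar_center [234.9 221.1] 0.68 [0.476 0.212 0.08 ]
jar_handle [215.6 240.5] 0.75 [0.418 0.321 0.121]
jar_handle [284.8 223.8] 0.75 [0.352 0.191 0.122]
mixer [318.1 187.7] 0.73 [ 0.423 -0.033  0.079]
nest [324.3 166.5] 0.72 [ 0.47  -0.129  0.085]
nest [318.6 188.2] 0.44 [ 0.422 -0.035  0.077]
clamp_jaw [321.5 173. ] 0.45 [ 0.438 -0.067  0.102]
knob_grip [311.6 160.1] 0.77 [ 0.464 -0.055  0.135]
flask [164.4 298. ] 0.84 [0.465 0.424 0.012]
buffer_bottle [187.8 240.6] 0.79 [0.558 0.285 0.025]
top {'fx': 360.56594425458877, 'fy': 360.56594425458877, 'cx': 252.0140243881121, 'cy': 194.4250136127001, 'pose': array([[-0.01963389,  0.986
[... 1757 characters left out ...]
.20862420e+01,  7.56759708e-04,
        6.76898916e+01, -1.02260186e+01]), 'qvel': array([ 0.03257066,  0.00974197,  0.00778318,  0.0587255 , -0.01896131,
        0.05341811]), 'tau': array([ 1.43742316e-03, -4.40017462e+01, -1.76984006e+01,  6.35957974e-02,
        5.05515095e-02, -5.17616542e-06]), 'position': array([ 0.14603686, -0.60768472,  0.19203771]), 'tcp_rot': array([[ 9.72337255e-01,  2.33581382e-01,  1.08103196e-05],
       [ 2.33581382e-01, -9.72337255e-01,  2.49173658e-05],
       [ 1.63315093e-05, -2.17029937e-05, -1.00000000e+00]]), 'force': array([ 0.18935473,  0.64955096, -0.5521305 ]), 'moment': array([ 0.03064647, -0.00041865,  0.049626  ]), 'opening': 1.0043528500556256}
```

Run:
```python
import cv2
for n in ['top0','scene0']:
    i=cv2.imread(f'pics/{n}.png'); i=i[100:340,100:440]; cv2.imwrite(f'pics/{n}z.png',cv2.resize(i,None,fx=2.3,fy=2.3,interpolation=cv2.INTER_CUBIC))
```

```text
(no output)
```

View pics/top0z.png

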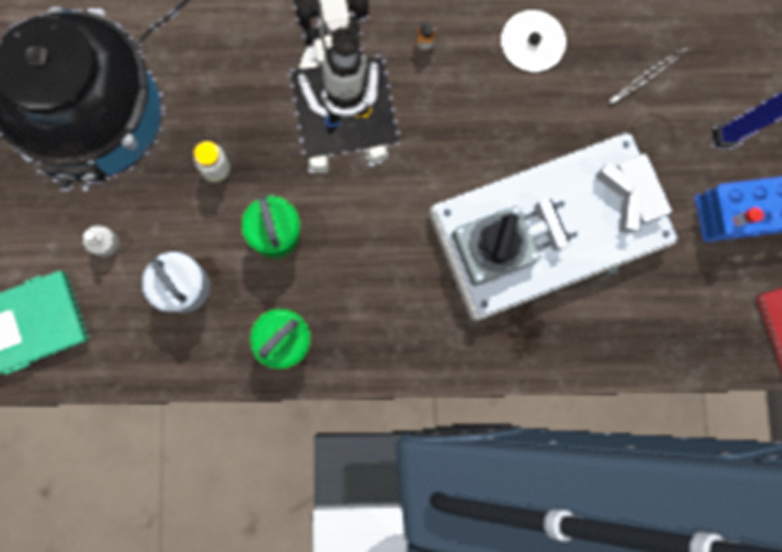

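View pics/scene0z.png

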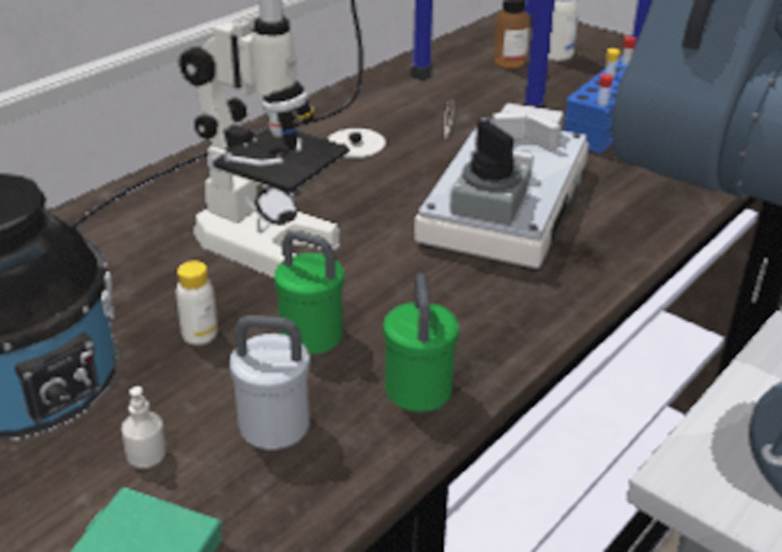

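```bash
cat >> h.py <<'E'
def cloud(c):
    v,u=np.mgrid[0:384,0:512]; d=c['depth']; m=d>0
    p=np.stack([(u-c['cx'])/c['fx']*d,-(v-c['cy'])/c['fy']*d,-d],-1)
    P=np.array(c['pose']); w=p@P[:3,:3].T+P[:3,3]; w[~m]=np.nan
    return w
def near(w,x,y,r,z0,z1):
    with np.errstate(invalid='ignore'):
        m=(np.hypot(w[...,0]-x,w[...,1]-y)<r)&(w[...,2]>z0)&(w[...,2]<z1)
    return w[m]
def pca(p):
    q=p[:,:2]; 
    (cx,cy),(a,b),t=cv2.minAreaRect((q*1000).astype(np.float32))
    e,V=np.linalg.eigh(np.cov(q.T)); d=V[:,1]
    return dict(n=len(p),mean=p.mean(0).round(4),rect=((round(cx,1),round(cy,1)),(round(a,1),round(b,1)),round(t,1)),ang=round(np.degrees(np.arctan2(d[1],d[0])),1))
E
python3 - <<'E'
from h import *
for n in ['top','scene']:
    c=vision.capture(n); w=cloud(c)
    L=near(w,.42,.325,.06,.074,.09); print(n,'lid',pca(L),cv2.minEnclosingCircle((L[:,:2]*1000).astype(np.float32)))
    print('handle',pca(near(w,.42,.325,.06,.105,.14)))
    print('mixer',pca(near(w,.48,-.13,.2,.042,.058)))
    print('knob',pca(near(w,.46,-.06,.05,.13,.155)))
    print('jawblk',pca(near(w,.5,-.1,.04,.075,.09)))
    print('flask',pca(near(w,.47,.42,.035,.02,.1)),'bot',pca(near(w,.56,.275,.035,.03,.1)))
E
```

```text
top lid {'n': 426, 'mean': array([0.4207, 0.3133, 0.0807]), 'rect': ((421.2, 314.7), (66.5, 66.7), 43.5), 'ang': np.float64(130.2)} ((421.5166015625, 315.8270263671875), 34.537776947021484)
handle {'n': 88, 'mean': array([0.4196, 0.3139, 0.1199]), 'rect': ((421.3, 315.4), (56.8, 9.7), 35.1), 'ang': np.float64(-145.0)}
mixer {'n': 3095, 'mean': array([ 0.486 , -0.1473,  0.0503]), 'rect': ((486.4, -143.3), (146.2, 264.5), 19.7), 'ang': np.float64(109.8)}
knob {'n': 133, 'mean': array([ 0.4575, -0.063 ,  0.1443]), 'rect': ((457.9, -64.2), (14.0, 54.4), 71.2), 'ang': np.float64(161.4)}
jawblk {'n': 151, 'mean': array([ 0.4905, -0.1107,  0.0824]), 'rect': ((484.8, -102.5), (45.0, 73.4), 13.0), 'ang': np.float64(93.0)}
flask {'n': 129, 'mean': array([0.4759, 0.4113, 0.0432]), 'rect': ((478.1, 414.4), (32.8, 31.0), 46.3), 'ang': np.float64(152.4)} bot {'n': 167, 'mean': array([0.5682, 0.2742, 0.0691]), 'rect': ((570.3, 275.4), (30.3, 35.1), 44.9), 'ang': np.float64(128.4)}
scene lid {'n': 615, 'mean': array([0.4175, 0.3237, 0.0814]), 'rect': ((422.4, 320.4), (68.0, 64.2), 2.0), 'ang': np.fl
[... 161 characters left out ...]
57.4, 9.3), 34.7), 'ang': np.float64(-144.8)}
mixer {'n': 1346, 'mean': array([ 0.4603, -0.1129,  0.051 ]), 'rect': ((486.1, -139.9), (145.1, 268.0), 19.4), 'ang': np.float64(99.2)}
knob {'n': 149, 'mean': array([ 0.456 , -0.0565,  0.141 ]), 'rect': ((458.8, -60.8), (17.0, 55.0), 71.3), 'ang': np.float64(164.8)}
jawblk {'n': 4, 'mean': array([ 0.4736, -0.1291,  0.0806]), 'rect': ((473.2, -128.8), (0.7, 3.4), 41.1), 'ang': np.float64(127.7)}
flask {'n': 338, 'mean': array([0.473 , 0.4219, 0.0423]), 'rect': ((476.6, 420.1), (33.5, 30.4), 60.1), 'ang': np.float64(61.1)} bot {'n': 370, 'mean': array([0.5664, 0.2856, 0.0607]), 'rect': ((571.2, 280.9), (35.1, 34.0), 88.9), 'ang': np.float64(53.8)}
```

Run:
```python
from h import *
P=[]
for n in ['top','scene']:
    w=cloud(vision.capture(n)).reshape(-1,3); P.append(w)
w=np.vstack(P); w=w[(w[:,2]>.15)&(w[:,0]>.25)&(w[:,0]<.9)&(abs(w[:,1])<.5)]
for y in np.arange(-.5,.5,.05):
    q=w[(w[:,1]>=y)&(w[:,1]<y+.05)]
    for x in np.arange(.25,.9,.05):
        r=q[(q[:,0]>=x)&(q[:,0]<x+.05)]
        if len(r)>3: print(round(x,2),round(y,2),len(r),r[:,2].max().round(3))
```

```text
0.55 -0.5 178 0.27
0.6 -0.5 397 0.271
0.65 -0.5 509 0.344
0.7 -0.5 538 0.34
0.75 -0.5 454 0.27
0.8 -0.5 261 0.27
0.85 -0.5 39 0.169
0.55 -0.45 212 0.27
0.6 -0.45 512 0.27
0.65 -0.45 500 0.27
0.7 -0.45 479 0.271
0.75 -0.45 462 0.271
0.8 -0.45 274 0.27
0.85 -0.45 159 0.17
0.55 -0.4 451 0.271
0.6 -0.4 766 0.27
0.65 -0.4 519 0.27
0.7 -0.4 493 0.27
0.75 -0.4 474 0.27
0.8 -0.4 748 0.27
0.85 -0.4 147 0.17
0.85 -0.35 1028 0.319
0.8 -0.3 91 0.24
0.85 -0.3 1316 0.319
0.8 -0.25 341 0.288
0.85 -0.25 1745 0.319
0.25 -0.2 550 0.653
0.85 -0.2 802 0.317
0.25 -0.15 2362 0.659
0.85 -0.15 136 0.17
0.25 -0.1 1458 0.582
0.85 -0.1 174 0.171
0.25 -0.05 1218 0.504
0.85 -0.05 178 0.169
0.25 -0.0 782 0.422
0.85 -0.0 220 0.169
0.25 0.05 346 0.338
0.55 0.05 73 0.215
0.6 0.05 60 0.28
0.65 0.05 82 0.242
0.7 0.05 30 0.246
0.85 0.05 234 0.169
0.55 0.1 553 0.274
0.6 0.1 1269 0.327
0.65 0.1 863 0.271
0.7 0.1 151 0.242
0.85 0.1 246 0.169
0.65 0.15 322 0.245
0.7 0.15 47 0.243
0.85 0.15 249 0.17
0.85 0.2 258 0.17
0.85 0.25 270 0.169
0.85 0.3 298 0.169
0.55 0.35 62 0.163
0.6 0.35 562 0.201
0.65 0.35 290 0.202
0.7 0.35 10 0.159
0.85 0.35 308 0.169
0.55 0.4 707 0.201
0.6 0.4 1077 0.218
0.65 0.4 557 0.218
0.7 0.4 29 0.199
0.85 0.4 324 0.17
0.55 0.45 311 0.197
0.6 0.45 1233 0.201
0.65 0.45 477 0.201
0.85 0.45 345 0.17
```

Emit:
{"name": "send_rows", "arguments": {"moves": [[0, 0, -1, 0, 0, -0.72, -1], [0, 0, -1, 0, 0, -0.72, -1], [0, 0, -1, 0, 0, -0.72, -1], [1, -0.18, -1, 0, 0, 0, -1], [1, -0.18, -0.3, 0, 0, 0, -1], [1, -0.18, 0, 0, 0, 0, -1], [1, -0.18, 0, 0, 0, 0, -1], [1, -0.18, 0, 0, 0, 0, -1], [1, -0.18, 0, 0, 0, 0, -1], [1, -0.18, 0, 0, 0, 0, -1], [1, -0.18, 0, 0, 0, 0, -1], [1, -0.18, 0, 0, 0, 0, -1]]}}

```text
time_s: 3.05
position: [0.3077, -0.443, 0.2984]
tcp_rot: [[0.818, 0.576, -0.001], [0.576, -0.818, 0.002], [0.0, -0.002, -1.0]]
force: [0.2, -0.4, -0.7]
opening: 1.002
```

Emit:
{"name": "send_rows", "arguments": {"moves": [[1, -0.18, 0, 0, 0, 0, -1], [1, -0.18, 0, 0, 0, 0, -1], [1, -0.18, 0, 0, 0, 0, -1], [1, -0.18, 0, 0, 0, 0, -1], [1, -0.18, 0, 0, 0, 0, -1], [1, -0.18, 0, 0, 0, 0, -1], [0.75, -1, 0, 0, 0, 0, -1], [0.75, -1, 0, 0, 0, 0, -1], [0.75, -1, 0, 0, 0, 0, -1], [0.75, -1, 0, 0, 0, 0, -1], [0.75, -1, 0, 0, 0, 0, -1], [0.75, -1, 0, 0, 0, 0, -1]]}}

```text
time_s: 4.55
position: [0.419, -0.147, 0.2986]
tcp_rot: [[0.818, 0.576, -0.002], [0.576, -0.818, 0.001], [-0.001, -0.002, -1.0]]
force: [0.5, 0.1, 0.3]
opening: 0.998
```

Run:
```python
from h import *
c=vision.capture('wrist'); c=snap('wrist','w1'); print(status.read_state()['qvel'].round(2), status.read_state()['position'])
w=cloud(c); np.save('w1.npy',w)
print('mixer',pca(near(w,.48,-.13,.2,.042,.058)))
print('knob',pca(near(w,.46,-.06,.05,.13,.155)))
```

```text
[-2.47  1.13 -2.38 -2.17 -1.48 -2.02] [ 0.4184204  -0.14536632  0.2985564 ]
mixer {'n': 12051, 'mean': array([ 0.4941, -0.1451,  0.0512]), 'rect': ((488.5, -141.9), (146.3, 263.9), 19.7), 'ang': np.float64(108.8)}
knob {'n': 667, 'mean': array([ 0.4605, -0.0634,  0.1459]), 'rect': ((460.1, -62.6), (14.2, 55.6), 71.4), 'ang': np.float64(161.4)}
```

View pics/w1.png

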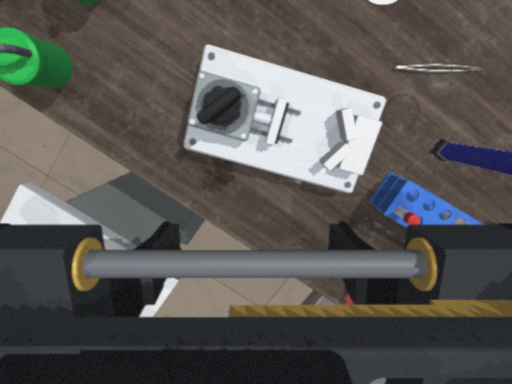

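Run:
```python
from h import *
w=np.load('w1.npy')
c0=np.array([.4885,-.1419]);a=np.radians(19.7);R=np.array([[np.cos(a),-np.sin(a)],[np.sin(a),np.cos(a)]])
p=w[(w[...,2]>.07)&(w[...,2]<.1)]; q=(p[:,:2]-c0)@R*1000
for lo,hi in[(-140,-60),(-20,45)]:
    m=(abs(q[:,0])<45)&(q[:,1]>lo)&(q[:,1]<hi); r=q[m]; print(np.percentile(r,[0,1,5,25,50,75,95,99,100],axis=0).round(1).T, len(r),p[m][:,2].mean())
```

```text
[[ -42.6  -38.1  -34.8  -20.     2.2   22.4   35.7   39.2   42.7]
 [-125.5 -124.7 -122.4 -111.8  -98.7  -84.5  -72.5  -68.4  -67. ]] 2140 0.08179139415423671
[[-34.4 -30.1 -26.4  -9.8   0.4  11.3  26.7  30.4  34.8]
 [  2.    2.3   3.5   8.9  15.1  29.2  43.9  44.8  44.9]] 886 0.08127786322717429
```

Emit:
{"name": "send_rows", "arguments": {"moves": [[0.5, -0.9, 0, 0, 0, 0, -1], [0.5, -0.9, 0, 0, 0, 0, -1], [0.5, -0.9, 0, 0, 0, 0, -1], [0.5, -0.9, 0, 0, 0, 0, -1], [0.5, -0.9, 0, 0, 0, 0, -1], [0.5, -0.9, 0, 0, 0, 0, -1], [0.5, -0.9, 0, 0, 0, 0, -1], [0.5, -0.9, 0, 0, 0, 0, -1], [0.5, -0.9, 0, 0, 0, 0, -1], [0.5, -0.9, 0, 0, 0, 0, -1], [0.5, -0.9, 0, 0, 0, 0, -1], [0.5, -0.9, 0, 0, 0, 0, -1]]}}

```text
time_s: 6.15
position: [0.3869, 0.1583, 0.299]
tcp_rot: [[0.818, 0.575, -0.001], [0.575, -0.818, -0.001], [-0.001, 0.0, -1.0]]
force: [1.0, -0.5, -0.1]
opening: 0.997
```

Run:
```python
from h import *
vision.capture('wrist');c=vision.capture('wrist'); c=snap('wrist','w2'); s=status.read_state(); print(s['position'],s['joint_positions'])
w=cloud(c)
L=near(w,.42,.317,.06,.074,.09); print('lid',pca(L),cv2.minEnclosingCircle((L[:,:2]*1000).astype(np.float32)))
print('handle',pca(near(w,.42,.317,.06,.105,.14)))
```

```text
[0.38680545 0.15811333 0.29900001] [ 6.86544189e+00  6.07413088e+00  1.00976380e+02 -4.60750481e-02
  7.30031305e+01  6.16274321e+01]
lid {'n': 1849, 'mean': array([0.4244, 0.314 , 0.0817]), 'rect': ((422.6, 317.3), (66.9, 67.8), 52.0), 'ang': np.float64(134.8)} ((422.9654541015625, 317.7755126953125), 34.42549133300781)
handle {'n': 457, 'mean': array([0.4231, 0.3165, 0.1206]), 'rect': ((422.6, 317.3), (56.9, 10.2), 34.6), 'ang': np.float64(-145.5)}
```

View pics/w2.png

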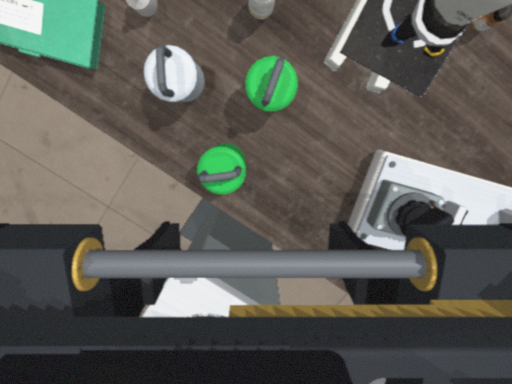

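Emit:
{"name": "send_rows", "arguments": {"moves": [[0.97, -0.88, 0, 0, 0, 0.05, -1], [0.97, -0.88, 0, 0, 0, 0, -1], [0.97, -0.88, 0, 0, 0, 0, -1], [0.96, -0.88, 0, 0, 0, 0, -0.6], [0.96, -0.88, 0, 0, 0, 0, -0.4], [0, 0, 1, 0, 0, 0, -0.4], [0, 0, 1, 0, 0, 0, -0.4], [0, 0, 1, 0, 0, 0, -0.4], [0, 0, 1, 0, 0, 0, -0.4], [0, 0, 1, 0, 0, 0, -0.4], [0, 0, 0.9, 0, 0, 0, -0.4]]}}

```text
time_s: 7.68
position: [0.4243, 0.3156, 0.1508]
tcp_rot: [[0.824, 0.567, -0.0], [0.567, -0.824, -0.001], [-0.001, 0.001, -1.0]]
force: [-1.0, -0.1, 0.0]
opening: 0.699
```

Run:
```python
from h import *
c=snap('wrist','w3'); s=status.read_state(); print(s['position'],s['opening'],s['tcp_rot'].round(3).tolist())
c=snap('scene','s3')
i=cv2.imread('pics/s3.png')[130:330,100:360]; j=cv2.imread('pics/w3.png')
cv2.imwrite('pics/m3.png',np.hstack([cv2.resize(i,(400,308)),cv2.resize(j,(400,308))]))
```

```text
[0.42233573 0.31464088 0.14817206] 0.6989495595068642 [[0.824, 0.567, -0.006], [0.567, -0.824, -0.003], [-0.007, -0.0, -1.0]]
```

View pics/m3.png

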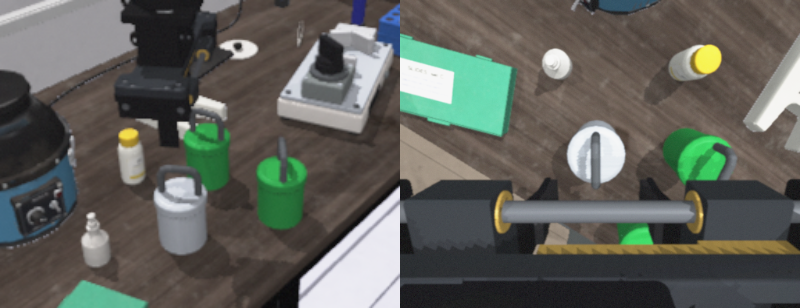

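Run:
```python
from h import *
c=snap('wrist','w4'); s=status.read_state(); print(s['position'],s['joint_positions'].round(1),s['qvel'].round(1))
w=cloud(c)
u,v=np.mgrid[0:384,0:512][::-1]
for a,b in [(253,190),(253,170),(253,210),(248,228)]: print(a,b,w[b,a].round(3))
g=near(w,.42,.32,.3,.105,.14);print(len(g),pca(near(w,.42,.317,.06,.105,.14)))
s=vision.capture('scene'); P=np.linalg.inv(s['pose'])@np.array([.4223,.3146,.148,1]); print(s['cx']+s['fx']*P[0]/-P[2], s['cy']-s['fy']*P[1]/-P[2])
```

```text
[0.42342173 0.31557572 0.15088143] [24.6 26.1 98.3 -0.  55.8 80. ] [ 0.4 -1.8 -1.9  0.2  0.3  0.2]
253 190 [0.435 0.324 0.124]
253 170 [0.445 0.332 0.111]
253 210 [0.422 0.315 0.124]
248 228 [0.406 0.31  0.122]
1478 {'n': 837, 'mean': array([0.4269, 0.3209, 0.1211]), 'rect': ((424.6, 319.4), (53.1, 9.6), 34.6), 'ang': np.float64(-145.3)}
215.86542670883134 226.69846517290623
```

Run:
```python
import cv2
cv2.imwrite('pics/s3b.png',cv2.resize(cv2.imread('pics/s3.png'),(768,576)))
```

```text
(no output)
```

View pics/s3b.png

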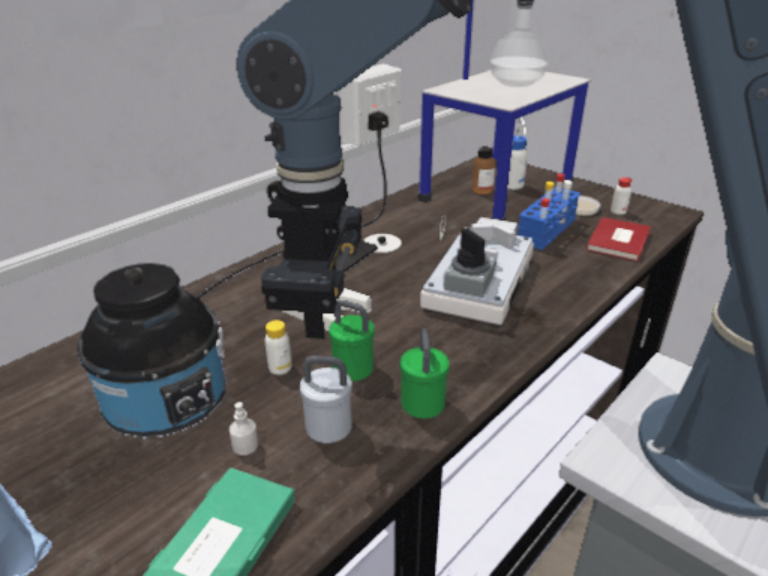

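Emit:
{"name": "send_rows", "arguments": {"moves": [[0, -0.1, 0.7, 0, 0, 0, -0.4], [0, 0, 0.7, 0, 0, 0, -0.4], [0, 0, 0.65, 0, 0, 0, -0.4], [0, 0, 0, 0, 0, 0, -0.4], [0, 0, 0, 0, 0, 0, 1], [0, 0, 0, 0, 0, 0, 1], [0, 0, 0, 0, 0, 0, 1], [0, 0, 0, 0, 0, 0, 1], [0, 0, 0, 0, 0, 0, 1], [0, 0, 0, 0, 0, 0, 1]]}}

```text
time_s: 9.12
position: [0.4223, 0.319, 0.1008]
tcp_rot: [[0.823, 0.568, -0.0], [0.568, -0.823, -0.0], [-0.0, -0.0, -1.0]]
force: [-0.1, 0.5, 0.3]
opening: 0.099
```

Emit:
{"name": "send_rows", "arguments": {"moves": [[0, 0, -0.2, 0, 0, 0, 1], [0, 0, -0.4, 0, 0, 0, 1], [0, 0, -0.6, 0, 0, 0, 1], [0, 0, -0.8, 0, 0, 0, 1], [0, 0, -0.8, 0, 0, 0, 1], [0, 0, -0.8, 0, 0, 0, 1], [0, 0, -0.8, 0, 0, 0, 1], [0, 0, -0.8, 0, 0, 0, 1], [0, 0, -0.8, 0, 0, 0, 1], [0, 0, -0.8, 0, 0, 0, 1], [0, 0, -0.6, 0, 0, 0, 1], [0, 0, -0.2, 0, 0, 0, 1]]}}

```text
time_s: 10.62
position: [0.4228, 0.3192, 0.2924]
tcp_rot: [[0.823, 0.568, 0.002], [0.568, -0.823, 0.001], [0.003, 0.0, -1.0]]
force: [0.2, 0.2, -0.2]
opening: 0.007
```

Run:
```python
from h import *
c=snap('scene','s5'); s=status.read_state(); print(s['position'],s['opening'],s['force'])
cv2.imwrite('pics/s5b.png',cv2.resize(cv2.imread('pics/s5.png'),(768,576)))
```

```text
[0.42274283 0.31922498 0.29221577] 0.009119528200933778 [ 0.5684689  -0.18528007  0.77333458]
```

View pics/s5b.png

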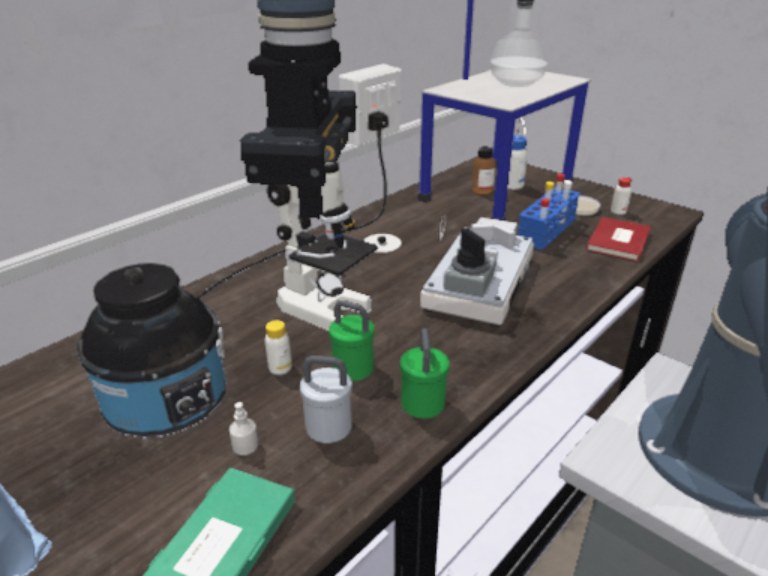

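Run:
```python
from h import *
s=status.read_state(); print(s['position'],s['opening'],s['joint_positions'].round(1))
for n in ['scene','top']:
    c=snap(n,n+'6');w=cloud(c)
    p=near(w,*s['position'][:2],.05,.2,.6)
    if len(p): 
        print(n,len(p),p[:,2].min()); o=p[np.argsort(p[:,2])[:12]]; print(o.round(3))
    P=np.linalg.inv(c['pose'])@np.r_[s['position'],1]; print(c['cx']+c['fx']*P[0]/-P[2], c['cy']-c['fy']*P[1]/-P[2])
i=cv2.imread('pics/scene6.png')[70:300,130:300]; cv2.imwrite('pics/scene6z.png',cv2.resize(i,None,fx=2.6,fy=2.6,interpolation=cv2.INTER_CUBIC))
```

```text
[0.42274283 0.31922498 0.29221577] 0.009119528200933778 [25.  16.5 88.2  0.  75.2 80.3]
scene 3485 0.3232911442918237
[[0.414 0.322 0.323]
 [0.418 0.311 0.324]
 [0.41  0.321 0.324]
 [0.423 0.329 0.325]
 [0.42  0.326 0.325]
 [0.422 0.328 0.325]
 [0.41  0.323 0.325]
 [0.425 0.332 0.325]
 [0.426 0.333 0.325]
 [0.417 0.325 0.325]
 [0.42  0.328 0.325]
 [0.417 0.31  0.326]]
208.96886411643638 159.7851464854353
top 976 0.3954060122747941
[[0.441 0.291 0.395]
 [0.435 0.287 0.396]
 [0.454 0.3   0.396]
 [0.401 0.282 0.396]
 [0.459 0.303 0.397]
 [0.397 0.287 0.399]
 [0.406 0.275 0.399]
 [0.442 0.291 0.4  ]
 [0.407 0.273 0.4  ]
 [0.398 0.285 0.401]
 [0.447 0.295 0.401]
 [0.402 0.279 0.402]]
153.35964853764733 212.6623850546372
```

View pics/scene6z.png

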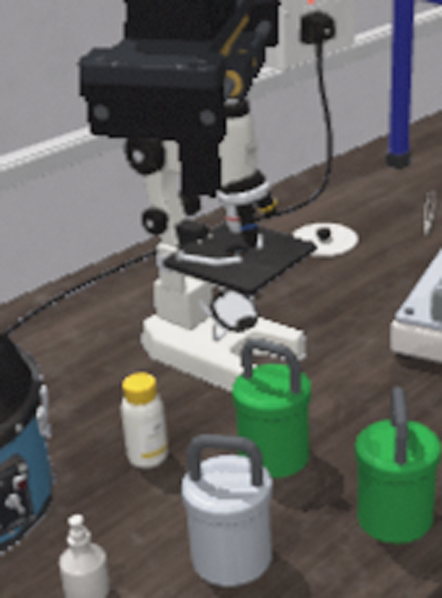

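Run:
```python
from h import *
c=snap('wrist','w7'); np.save('w7d.npy',c['depth'])
i=cv2.imread('pics/w7.png'); cv2.imwrite('pics/w7b.png',cv2.resize(i,(768,576)))
print(c['depth'][150:384:12,254].round(3))
```

```text
[0.372 0.364 0.367 0.372 0.503 0.507 0.513 0.158 0.15  0.084 0.084 0.136
 0.135 0.075 0.069 0.066 0.061 0.059 0.055 0.053]
```

View pics/w7b.png

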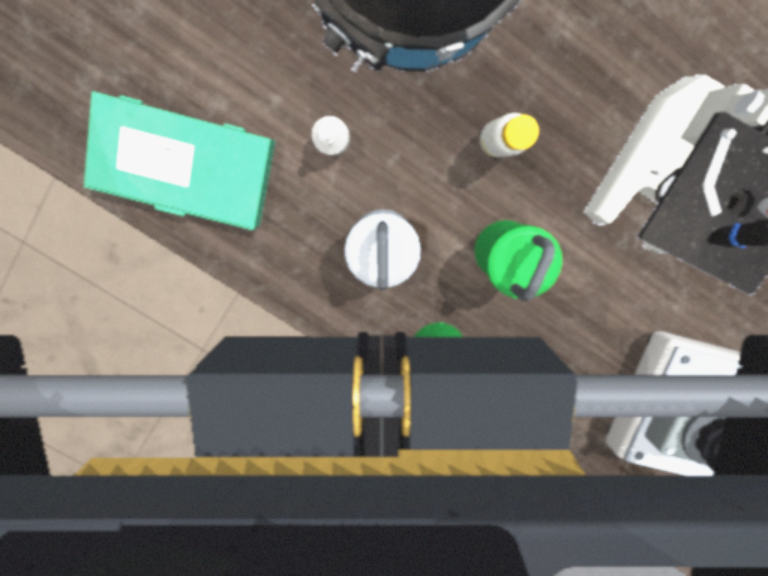

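Run:
```python
from h import *
d=np.load('w7d.npy')
print(d[216:250:2,250:260:2].round(3))
H=np.array(vision.capture('wrist')['hand_eye'])
for v in range(220,250,3):
  for u in [250,258]:
    k=d[v,u]; p=np.array([(u-254.03)/298.57*k,-(v-193.53)/298.57*k,-k,1]); print(v,u,(H@p)[:3].round(4))
```

```text
[[0.511 0.511 0.511 0.    0.511]
 [0.513 0.512 0.512 0.512 0.513]
 [0.514 0.514 0.513 0.514 0.513]
 [0.513 0.514 0.513 0.516 0.514]
 [0.172 0.172 0.171 0.171 0.172]
 [0.168 0.169 0.169 0.169 0.169]
 [0.166 0.165 0.165 0.164 0.165]
 [0.162 0.162 0.161 0.162 0.163]
 [0.16  0.16  0.159 0.159 0.161]
 [0.157 0.158 0.158 0.157 0.157]
 [0.154 0.154 0.155 0.154 0.154]
 [0.151 0.152 0.152 0.152 0.152]
 [0.15  0.15  0.15  0.15  0.15 ]
 [0.146 0.147 0.149 0.148 0.147]
 [0.145 0.145 0.15  0.149 0.144]
 [0.143 0.143 0.15  0.148 0.143]
 [0.142 0.141 0.15  0.148 0.141]]
220 250 [-0.1057 -0.0072  0.2904]
220 258 [-0.1053  0.0065  0.2894]
223 250 [ 0.0105 -0.0024 -0.0312]
223 258 [ 0.0108  0.0022 -0.032 ]
226 250 [ 0.0105 -0.0023 -0.036 ]
226 258 [ 0.0105  0.0022 -0.0359]
229 250 [ 0.0104 -0.0023 -0.0403]
229 258 [ 0.0109  0.0021 -0.0415]
232 250 [ 0.0103 -0.0022 -0.0443]
232 258 [ 0.0099  0.0021 -0.0434]
235 250 [ 0.0106 -0.0022 -0.049 ]
235 258 [ 0.0108  0.002  -0.0495]
238 250 [ 0.0109 -0.0021 -0.0536]
238 258 [ 0.0107  0.002  -0.0532]
241 250 [ 0.0105 -0.0021 -0.0564]
241 258 [ 0.0108  0.0019 -0.0572]
244 250 [ 0.0107 -0.002  -0.0604]
244 258 [ 0.011   0.0019 -0.061 ]
247 250 [ 0.0104 -0.002  -0.063 ]
247 258 [ 0.011   0.0018 -0.0645]
```

Emit:
{"name": "send_rows", "arguments": {"moves": [[0, 0.05, 0, 0, 0, 0, -0.4], [0, 0, 0, 0, 0, 0, -0.4], [0, 0, 0.5, 0, 0, 0, -0.4], [0, 0, 1, 0, 0, 0, -0.4], [0, 0, 1, 0, 0, 0, -0.4], [0, 0, 1, 0, 0, 0, -0.4], [0, 0, 1, 0, 0, 0, -0.4], [0, 0, 1, 0, 0, 0, -0.4], [0, 0, 1, 0, 0, 0, -0.4], [0, 0, 1, 0, 0, 0, -0.4], [0, 0, 0.5, 0, 0, 0, -0.4], [0, 0, 0, 0, 0, 0, -0.4]]}}

```text
time_s: 12.38
position: [0.4223, 0.3176, 0.0898]
tcp_rot: [[0.823, 0.568, -0.002], [0.568, -0.823, -0.001], [-0.002, -0.0, -1.0]]
force: [-0.4, 0.2, 0.0]
opening: 0.699
```

Run:
```python
from h import *
c=snap('scene','s8'); s=status.read_state(); print(s['position'],s['opening'],s['force'])
i=cv2.imread('pics/s8.png')[130:310,130:300]; cv2.imwrite('pics/s8z.png',cv2.resize(i,None,fx=3,fy=3,interpolation=cv2.INTER_CUBIC))
```

```text
[0.42307211 0.31800173 0.09063867] 0.7006693337566702 [-0.66807174  0.45345589  0.26424716]
```

View pics/s8z.png

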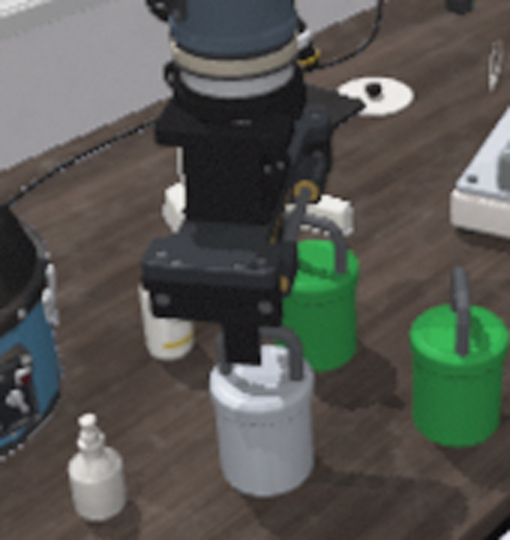

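Emit:
{"name": "send_rows", "arguments": {"moves": [[0, 0, 0.42, 0, 0, 0, -0.4], [0, 0, 0.42, 0, 0, 0, -0.4], [0, 0, 0, 0, 0, 0, 0.3], [0, 0, 0, 0, 0, 0, 1], [0, 0, 0, 0, 0, 0, 1], [0, 0, 0, 0, 0, 0, 1], [0, 0, 0, 0, 0, 0, 1], [0, 0, 0, 0, 0, 0, 1], [0, 0, 0, 0, 0, 0, 1], [0, 0, 0, 0, 0, 0, 1]]}}

```text
time_s: 13.68
position: [0.423, 0.3182, 0.0699]
tcp_rot: [[0.823, 0.568, 0.0], [0.568, -0.823, 0.0], [0.0, -0.0, -1.0]]
force: [-1.3, 1.5, 1.2]
opening: 0.11
```

Emit:
{"name": "send_rows", "arguments": {"moves": [[0, 0, 0, 0, 0, 0, 1], [0, 0, -0.15, 0, 0, 0, 1], [0, 0, -0.3, 0, 0, 0, 1], [0, 0, -0.5, 0, 0, 0, 1], [0, 0, -0.7, 0, 0, 0, 1], [0, 0, -0.8, 0, 0, 0, 1], [0, 0, -1, 0, 0, 0, 1], [0, 0, -1, 0, 0, 0, 1], [0, 0, -1, 0, 0, 0, 1], [0, 0, -1, 0, 0, 0, 1], [0, 0, -0.8, 0, 0, 0, 1], [0, 0, -0.4, 0, 0, 0, 1]]}}

```text
time_s: 15.18
position: [0.4232, 0.318, 0.2627]
tcp_rot: [[0.823, 0.568, 0.002], [0.568, -0.823, 0.001], [0.002, 0.0, -1.0]]
force: [0.3, -0.1, -4.7]
opening: 0.105
```

Run:
```python
from h import *
c=snap('scene','s9'); s=status.read_state(); print(s['position'],s['opening'],s['force'],s['moment'])
i=cv2.imread('pics/s9.png')[60:310,110:320]; cv2.imwrite('pics/s9z.png',cv2.resize(i,None,fx=2.4,fy=2.4,interpolation=cv2.INTER_CUBIC))
```

```text
[0.42364097 0.31822199 0.26342416] 0.09929223928703002 [ 0.1129153  -0.0316479  -3.78309183] [-0.03505049  0.03794357  0.04053642]
```

View pics/s9z.png

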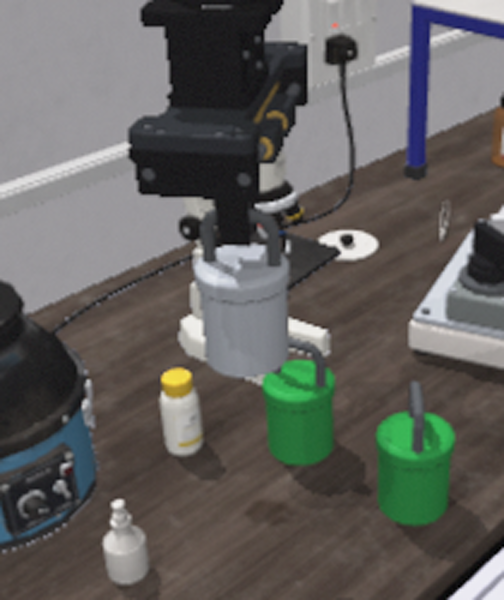

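Emit:
{"name": "send_rows", "arguments": {"moves": [[-0.14, 0.3, 0, 0, 0, 0, 1], [-0.29, 0.6, 0, 0, 0, 0, 1], [-0.43, 0.9, 0, 0, 0, 0, 1], [-0.48, 1, 0, 0, 0, 0, 1], [-0.48, 1, 0, 0, 0, 0, 1], [-0.48, 1, 0, 0, 0, 0, 1], [-0.48, 1, 0, 0, 0, 0, 1], [-0.48, 1, 0, 0, 0, 0, 1], [-0.48, 1, 0, 0, 0, 0, 1], [-0.48, 1, 0, 0, 0, 0, 1], [-0.48, 1, 0, 0, 0, 0, 1], [-0.48, 1, 0, 0, 0, 0, 1]]}}

```text
time_s: 16.73
position: [0.4688, 0.0203, 0.2602]
tcp_rot: [[0.824, 0.567, -0.002], [0.567, -0.824, -0.0], [-0.002, -0.001, -1.0]]
force: [0.4, -0.1, -4.9]
opening: 0.103
```

Emit:
{"name": "send_rows", "arguments": {"moves": [[-0.48, 1, 0, 0, 0, 0, 1], [-0.48, 1, 0, 0, 0, 0, 1], [-0.48, 1, 0, 0, 0, 0, 1], [-0.48, 1, 0, 0, 0, 0, 1], [-0.48, 1, 0, 0, 0, 0, 1], [-0.43, 0.9, 0, 0, 0, 0, 1], [-0.34, 0.7, 0, 0, 0, 0, 1], [-0.24, 0.5, 0, 0, 0, 0, 1], [-0.14, 0.3, 0, 0, 0, 0, 1], [-0.07, 0.15, 0, 0, 0, 0, 1], [0, 0, 0, 0, 0, 0, 1], [0, 0, 0, 0, 0, 0, 1]]}}

```text
time_s: 18.23
position: [0.5024, -0.1838, 0.261]
tcp_rot: [[0.823, 0.569, -0.0], [0.569, -0.823, 0.0], [0.0, -0.001, -1.0]]
force: [0.1, -0.5, -4.5]
opening: 0.102
```

Run:
```python
from h import *
c=snap('scene','s10'); s=status.read_state(); print(s['position'],s['opening'],s['force'],s['joint_positions'].round(1))
c=snap('top','t10')
i=cv2.imread('pics/s10.png')[0:240,190:450]; j=cv2.imread('pics/t10.png')[80:280,270:440]
cv2.imwrite('pics/m10.png',np.hstack([cv2.resize(i,(433,400)),cv2.resize(j,(340,400))]))
```

```text
[ 0.50246006 -0.18385193  0.2610679 ] 0.10301636558040458 [ 0.70580499  0.27421775 -5.38867731] [-32.1  18.8  90.    0.   71.3  23.3]
```

View pics/m10.png

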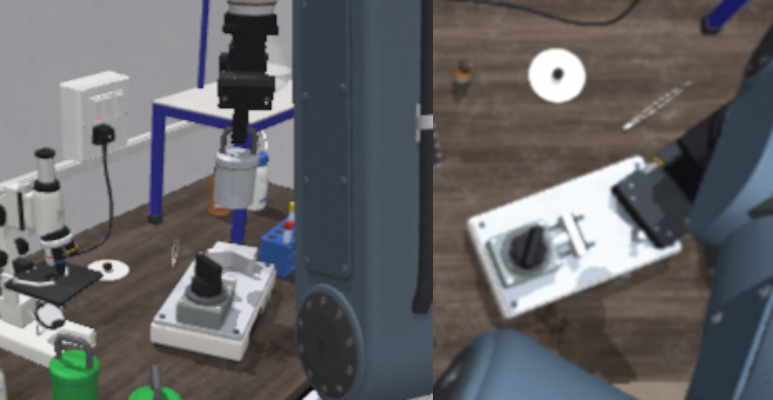

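Emit:
{"name": "send_rows", "arguments": {"moves": [[0, 0, 0.3, 0, 0, 0, 1], [0, 0, 0.6, 0, 0, 0, 1], [0, 0, 0.8, 0, 0, 0, 1], [0, 0, 0.8, 0, 0, 0, 1], [0, 0, 0.8, 0, 0, 0, 1], [0, 0, 0.7, 0, 0, 0, 1], [0, 0, 0.5, 0, 0, 0, 1], [0, 0, 0.4, 0, 0, 0, 1], [0, 0, 0.2, 0, 0, 0, 1], [0, 0, 0.1, 0, 0, 0, 1], [0, 0, 0, 0, 0, 0, 1], [0, 0, 0, 0, 0, 0, 1]]}}

```text
time_s: 19.82
position: [0.5029, -0.1847, 0.1315]
tcp_rot: [[0.823, 0.568, 0.001], [0.568, -0.823, -0.001], [0.0, 0.001, -1.0]]
force: [-0.4, -0.4, -4.3]
opening: 0.098
```

Run:
```python
from h import *
c=snap('scene','s11'); s=status.read_state(); print(s['position'],s['opening'],s['force'],s['joint_positions'].round(1))
i=cv2.imread('pics/s11.png')[80:240,240:410]
cv2.imwrite('pics/m11.png',cv2.resize(i,None,fx=3.5,fy=3.5,interpolation=cv2.INTER_CUBIC))
```

```text
[ 0.50289031 -0.18472313  0.13151162] 0.10239052947572601 [-0.08752011  0.47361722 -4.49386603] [-32.1  28.1  98.5   0.   53.3  23.3]
```

View pics/m11.png

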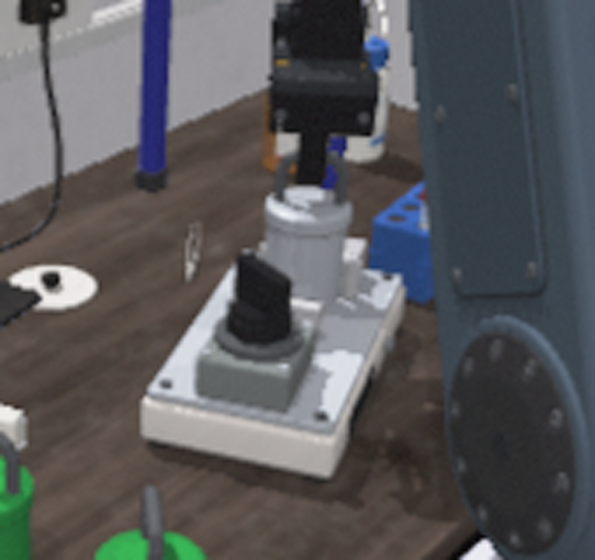

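Emit:
{"name": "send_rows", "arguments": {"moves": [[0, 0, 0.15, 0, 0, 0, 1], [0, 0, 0.12, 0, 0, 0, 1], [0, 0, 0.08, 0, 0, 0, 1], [0, 0, 0.04, 0, 0, 0, 1], [0, 0, 0.03, 0, 0, 0, 1], [0, 0, 0, 0, 0, 0, 1]]}}

```text
time_s: 20.62
position: [0.5026, -0.1846, 0.1205]
tcp_rot: [[0.823, 0.568, 0.0], [0.568, -0.823, -0.0], [-0.0, 0.0, -1.0]]
force: [0.0, -0.7, -4.3]
opening: 0.105
```

Emit:
{"name": "send_rows", "arguments": {"moves": [[0, 0, 0.03, 0, 0, 0, 1], [0, 0, 0.03, 0, 0, 0, 1], [0, 0, 0, 0, 0, 0, 1]]}}

```text
time_s: 21.0
position: [0.5029, -0.1846, 0.1198]
tcp_rot: [[0.823, 0.568, 0.001], [0.568, -0.823, -0.0], [0.001, 0.001, -1.0]]
force: [-0.4, 1.6, 2.9]
opening: 0.102
```

Emit:
{"name": "send_rows", "arguments": {"moves": [[0, 0, 0, 0, 0, 0, 0.3], [0, 0, 0, 0, 0, 0, 0.1], [0, 0, 0, 0, 0, 0, 0.1], [0, 0, 0, 0, 0, 0, 0.1], [0, 0, -0.3, 0, 0, 0, 0.1], [0, 0, -0.8, 0, 0, 0, 0.1], [0, 0, -1, 0, 0, 0, 0.1], [0, 0, -0.5, 0, 0, 0, 0.1], [0, 0, 0, 0, 0, 0, 0.1]]}}

```text
time_s: 22.12
position: [0.5032, -0.1849, 0.185]
tcp_rot: [[0.823, 0.568, 0.002], [0.568, -0.823, -0.001], [0.001, 0.002, -1.0]]
force: [0.1, -0.3, 0.0]
opening: 0.449
```

Run:
```python
from h import *
c=snap('scene','s12'); s=status.read_state(); print(s['position'],s['opening'],s['force'],s['joint_positions'].round(1))
i=cv2.imread('pics/s12.png')[80:240,240:410]
cv2.imwrite('pics/m12.png',cv2.resize(i,None,fx=3.5,fy=3.5,interpolation=cv2.INTER_CUBIC))
```

```text
[ 0.5024983  -0.18449704  0.18413364] 0.4488693437646366 [-0.43797547  1.11385871 -0.90952034] [-32.1  23.9  95.5  -0.   60.6  23.3]
```

View pics/m12.png

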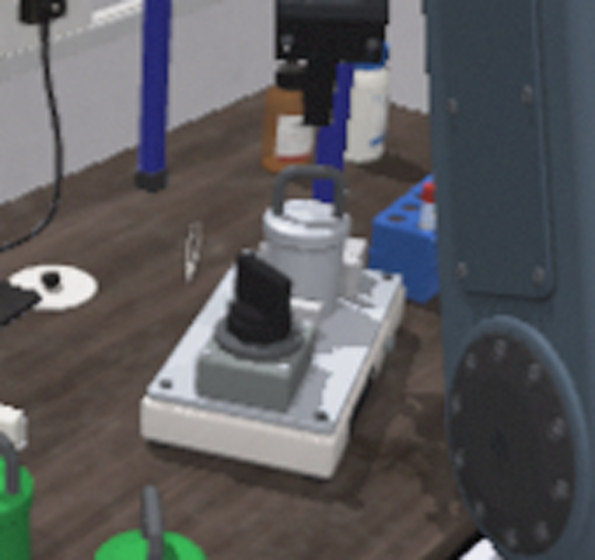

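Emit:
{"name": "send_rows", "arguments": {"moves": [[0.27, -1, 0, 0, 0, 0, 0.1], [0.27, -1, 0, 0, 0, 0, 0.1], [0.27, -1, 0, 0, 0, 0, 0.1], [0.27, -1, 0, 0, 0, 0, 0.1], [0.27, -1, 0, 0, 0, 0, 0.1], [0, 0, 0, 0, 0, -1, 0.1], [0, 0, 0, 0, 0, -1, 0.1], [0, 0, 0, 0, 0, -1, 0.1], [0, 0, 0, 0, 0, -1, 0.1], [0, 0, 0, 0, 0, -1, 0.1], [0, 0, 0, 0, 0, -1, 0.1], [0, 0, 0, 0, 0, -1, 0.1]]}}

```text
time_s: 23.68
position: [0.4587, -0.0614, 0.1839]
tcp_rot: [[-0.259, 0.966, -0.001], [0.966, 0.259, 0.0], [0.0, -0.0, -1.0]]
force: [0.3, 0.3, 0.0]
opening: 0.448
```

Emit:
{"name": "send_rows", "arguments": {"moves": [[0, 0, 0, 0, 0, -1, 0.1], [0, 0, 0, 0, 0, -1, 0.1], [0, 0, 0, 0, 0, -1, 0.1], [0, 0, 0, 0, 0, -1, 0.1], [0, 0, 0, 0, 0, -1, 0.1], [0, 0, 0, 0, 0, -0.68, 0.1], [0, 0, 0, 0, 0, 0, 0.1]]}}

```text
time_s: 24.55
position: [0.4588, -0.0615, 0.1839]
tcp_rot: [[-0.948, 0.319, -0.0], [0.319, 0.948, 0.0], [0.001, 0.0, -1.0]]
force: [1.4, 0.2, -0.1]
opening: 0.451
```

Run:
```python
from h import *
c=snap('wrist','w13'); s=status.read_state(); print(s['position'],s['opening'],s['force'],s['joint_positions'].round(1),s['tcp_rot'].round(3).tolist())
w=cloud(c); k=near(w,.46,-.06,.05,.13,.155)
if len(k)>3: print('knob',pca(k))
L=near(w,.503,-.185,.06,.124,.14)
if len(L)>3: print('lid',pca(L),cv2.minEnclosingCircle((L[:,:2]*1000).astype(np.float32)))
c=snap('scene','s13')
i=cv2.imread('pics/s13.png')[80:240,240:410]
cv2.imwrite('pics/m13.png',np.hstack([cv2.resize(i,(400,376)),cv2.resize(cv2.imread('pics/w13.png'),(400,376))]))
```

```text
[ 0.45891161 -0.06167349  0.18393701] 0.4476818051534433 [ 0.62246869 -0.0725398  -0.05181492] [-21.5  18.5 105.1   0.   56.4 -92.9] [[-0.947, 0.32, -0.0], [0.32, 0.947, 0.0], [0.0, 0.0, -1.0]]
knob {'n': 1130, 'mean': array([ 0.4571, -0.061 ,  0.146 ]), 'rect': ((458.9, -61.6), (13.5, 54.5), 71.2), 'ang': np.float64(161.3)}
```

View pics/m13.png

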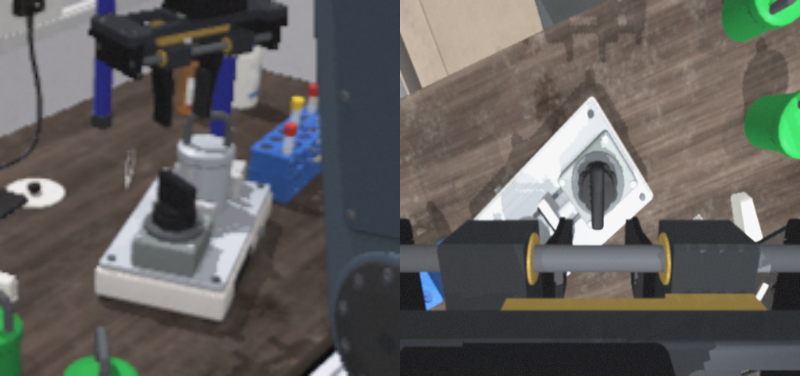

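Emit:
{"name": "send_rows", "arguments": {"moves": [[0, 0, 0.5, 0, 0, 0, 0.1], [0, 0, 1, 0, 0, 0, 0.1], [0, 0, 1, 0, 0, 0, 0.1], [0, 0, 0.9, 0, 0, 0, 0.1], [0, 0, 0.5, 0, 0, 0, 0.1], [0, 0, 0, 0, 0, 0, 0.1], [0, 0, 0, 0, 0, 0, 0.6], [0, 0, 0, 0, 0, 0, 1], [0, 0, 0, 0, 0, 0, 1], [0, 0, 0, 0, 0, 0, 1], [0, 0, 0, 0, 0, 0, 1], [0, 0, 0, 0, 0, 0, 1]]}}

```text
time_s: 26.15
position: [0.4596, -0.063, 0.0871]
tcp_rot: [[-0.948, 0.319, 0.001], [0.319, 0.948, -0.001], [-0.001, -0.001, -1.0]]
force: [-1.8, -2.2, 6.3]
opening: 0.155
```

Run:
```python
from h import *
c=snap('scene','s14'); s=status.read_state(); print(s['position'],s['opening'],s['force'],s['moment'],s['joint_positions'].round(1))
i=cv2.imread('pics/s14.png')[80:240,240:410]
cv2.imwrite('pics/m14.png',cv2.resize(i,None,fx=3.5,fy=3.5,interpolation=cv2.INTER_CUBIC))
```

```text
[ 0.45959536 -0.06298172  0.0870865 ] 0.1567724277913462 [-2.82487111 -2.12731732  5.15652493] [-0.35687243  0.15179632 -0.01500548] [-2.160e+01  2.810e+01  1.106e+02 -1.000e-01  4.120e+01 -9.300e+01]
```

View pics/m14.png

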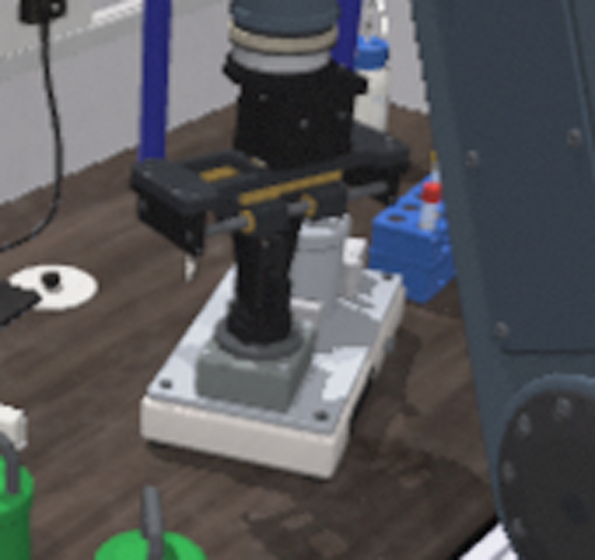

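Emit:
{"name": "send_rows", "arguments": {"moves": [[-0.04, -0.04, 0, 0, 0, 0.3, 1], [0, 0, 0, 0, 0, 0.6, 1], [0, 0, 0, 0, 0, 0.8, 1], [0, 0, 0, 0, 0, 0.8, 1], [0, 0, 0, 0, 0, 0.8, 1], [0, 0, 0, 0, 0, 0.5, 1], [0, 0, 0, 0, 0, 0.2, 1]]}}

```text
time_s: 27.08
position: [0.4593, -0.0634, 0.087]
tcp_rot: [[-0.521, 0.854, -0.001], [0.854, 0.521, 0.0], [0.001, -0.001, -1.0]]
force: [-1.8, -0.3, 7.8]
opening: 0.159
```

```bash
cat > st.py <<'E'
from h import *
import sys
c=snap('scene','s'+sys.argv[1]); s=status.read_state(); R=s['tcp_rot']
print(s['time_s'],s['position'].round(4),s['opening'].round(3),'F',s['force'].round(1),'M',s['moment'].round(2),s['joint_positions'].round(1),'ang',np.degrees(np.arctan2(R[1,0],R[0,0])).round(1))
i=cv2.imread(f'pics/s{sys.argv[1]}.png')[80:240,240:410]
cv2.imwrite(f'pics/m{sys.argv[1]}.png',cv2.resize(i,None,fx=3.5,fy=3.5,interpolation=cv2.INTER_CUBIC))
E
python3 st.py 15
```

```text
Traceback (most recent call last):
  File "st.py", line 4, in <module>
    print(s['time_s'],s['position'].round(4),s['opening'].round(3),'F',s['force'].round(1),'M',s['moment'].round(2),s['joint_positions'].round(1),'ang',np.degrees(np.arctan2(R[1,0],R[0,0])).round(1))
                                             ^^^^^^^^^^^^^^^^^^
AttributeError: 'float' object has no attribute 'round'
```

```bash
sed -i "s/s\['opening'\].round(3)/round(s['opening'],3)/" st.py; python3 st.py 15
```

```text
27.175 [ 0.4593 -0.0634  0.087 ] 0.162 F [-3.5 -0.4  7.7] M [-0.06  0.22  0.04] [-21.7  28.2 110.5  -0.   41.4 -53.1] ang 121.4
```

View pics/m15.png

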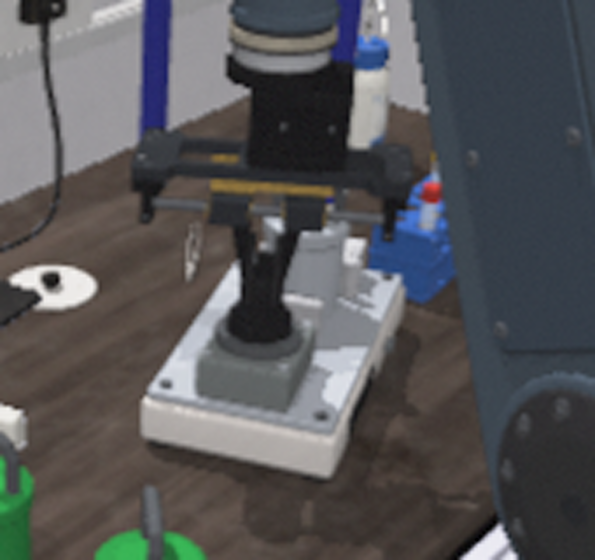

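Emit:
{"name": "send_rows", "arguments": {"moves": [[0, 0, -0.02, 0, 0, 0.4, 1], [0, 0, 0, 0, 0, 0.7, 1], [0, 0, 0, 0, 0, 0.8, 1], [0, 0, 0, 0, 0, 0.8, 1], [0, 0, 0, 0, 0, 0.8, 1], [0, 0, 0, 0, 0, 0.8, 1], [0, 0, 0, 0, 0, 0.8, 1], [0, 0, 0, 0, 0, 0.5, 1], [0, 0, 0, 0, 0, 0.3, 1], [0, 0, 0, 0, 0, 0.1, 1]]}}

```text
time_s: 28.42
position: [0.4586, -0.0635, 0.087]
tcp_rot: [[0.478, 0.878, -0.003], [0.878, -0.478, 0.0], [-0.001, -0.002, -1.0]]
force: [-3.8, -1.3, 4.2]
opening: 0.158
```

```bash
python3 st.py 16
```

```text
28.475 [ 0.4586 -0.0635  0.0871] 0.154 F [-3.7 -1.3  5. ] M [-0.34  0.64  0.19] [-2.170e+01  2.820e+01  1.105e+02 -1.000e-01  4.150e+01  6.900e+00] ang 61.4
```

View pics/m16.png

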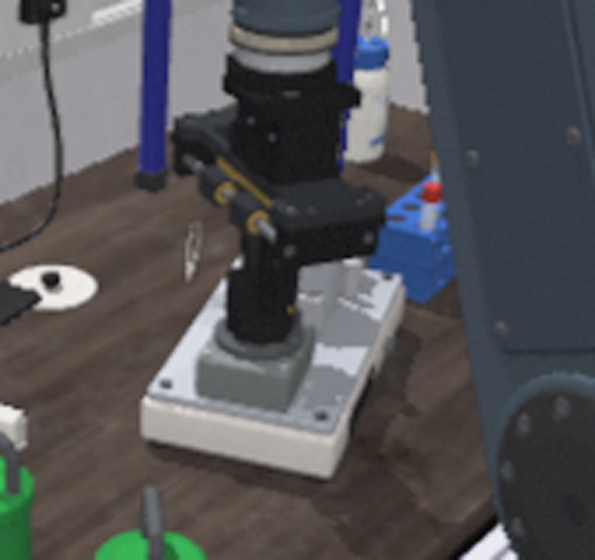

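Emit:
{"name": "send_rows", "arguments": {"moves": [[0, 0, 0, 0, 0, 0.5, 1], [0, 0, 0, 0, 0, 0.8, 1], [0, 0, 0, 0, 0, 0.8, 1], [0, 0, 0, 0, 0, 0.8, 1], [0, 0, 0, 0, 0, 0.6, 1], [0, 0, 0, 0, 0, 0.4, 1], [0, 0, 0, 0, 0, 0.1, 1]]}}

```text
time_s: 29.35
position: [0.4583, -0.0632, 0.087]
tcp_rot: [[0.931, 0.366, -0.003], [0.366, -0.931, 0.001], [-0.003, -0.002, -1.0]]
force: [-5.4, -1.0, 6.5]
opening: 0.158
```

```bash
python3 st.py 17
```

```text
29.4 [ 0.4583 -0.0632  0.087 ] 0.158 F [-4.8 -0.9  6.3] M [-0.25  0.78  0.17] [-21.7  28.2 110.5  -0.   41.5  46.9] ang 21.4
```

Emit:
{"name": "send_rows", "arguments": {"moves": [[0, 0, 0, 0, 0, 0.5, 1], [0, 0, 0, 0, 0, 0.5, 1], [0, 0, 0, 0, 0, 0, 1]]}}

```text
time_s: 29.78
position: [0.4582, -0.0631, 0.087]
tcp_rot: [[0.98, 0.199, -0.003], [0.199, -0.98, 0.001], [-0.003, -0.002, -1.0]]
force: [-5.0, -0.7, 7.5]
opening: 0.158
```

```bash
python3 st.py 18
```

```text
29.825 [ 0.4582 -0.0631  0.087 ] 0.158 F [-4.8 -0.9  6.7] M [-0.12  0.82  0.18] [-21.7  28.2 110.5  -0.   41.5  56.8] ang 11.5
```

Emit:
{"name": "send_rows", "arguments": {"moves": [[0, 0, 0, 0, 0, 0.5, 1], [0, 0, 0, 0, 0, 0.5, 1], [0, 0, 0, 0, 0, 0, 1]]}}

```text
time_s: 30.2
position: [0.4586, -0.0631, 0.087]
tcp_rot: [[1.0, 0.028, -0.003], [0.028, -1.0, 0.001], [-0.003, -0.001, -1.0]]
force: [-4.0, 0.4, 6.0]
opening: 0.169
```

```bash
python3 st.py 19
```

```text
30.25 [ 0.4586 -0.0631  0.087 ] 0.17 F [-3.   0.   5.8] M [0.02 0.69 0.52] [-21.7  28.2 110.5  -0.   41.5  66.7] ang 1.6
```

Emit:
{"name": "send_rows", "arguments": {"moves": [[0, 0, 0, 0, 0, 0.5, 1], [0, 0, 0, 0, 0, 0.5, 1], [0, 0, 0, 0, 0, 0, 1]]}}

```text
time_s: 30.62
position: [0.4586, -0.0628, 0.087]
tcp_rot: [[0.989, -0.149, -0.003], [-0.149, -0.989, 0.002], [-0.003, -0.001, -1.0]]
force: [-3.3, 1.3, 4.7]
opening: 0.165
```

```bash
python3 st.py 20
```

```text
30.675 [ 0.4586 -0.0628  0.087 ] 0.168 F [-3.7  1.1  5.1] M [0.1  0.71 0.17] [-21.7  28.2 110.5   0.   41.5  76.8] ang -8.5
```

Emit:
{"name": "send_rows", "arguments": {"moves": [[0, 0, 0, 0, 0, 0.5, 1], [0, 0, 0, 0, 0, 0.5, 1], [0, 0, 0, 0, 0, 0, 1]]}}

```text
time_s: 31.05
position: [0.4589, -0.0627, 0.087]
tcp_rot: [[0.948, -0.319, -0.002], [-0.319, -0.948, 0.002], [-0.003, -0.001, -1.0]]
force: [-3.1, 0.4, 5.8]
opening: 0.164
```

```bash
python3 st.py 21
```

```text
31.1 [ 0.4589 -0.0627  0.087 ] 0.161 F [-3.1  1.2  5.4] M [ 0.25  0.65 -0.03] [-2.170e+01  2.820e+01  1.105e+02  1.000e-01  4.150e+01  8.680e+01] ang -18.6
```

View pics/m21.png

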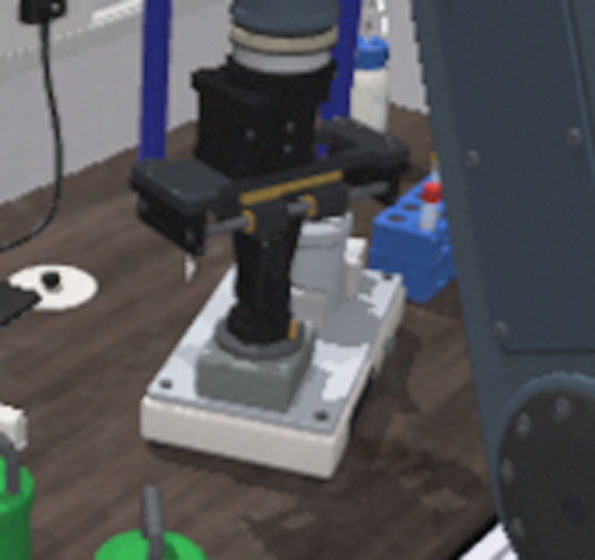

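Emit:
{"name": "send_rows", "arguments": {"moves": [[0, 0, 0, 0, 0, 0.4, 1], [0, 0, 0, 0, 0, 0.4, 1], [0, 0, 0, 0, 0, 0, 1]]}}

```text
time_s: 31.48
position: [0.4589, -0.0627, 0.087]
tcp_rot: [[0.894, -0.448, -0.002], [-0.448, -0.894, 0.002], [-0.003, -0.001, -1.0]]
force: [-3.0, 2.2, 7.5]
opening: 0.157
```

```bash
python3 st.py 22
```

```text
31.525 [ 0.4589 -0.0627  0.087 ] 0.159 F [-3.   2.2  6.6] M [ 0.45  0.51 -0.1 ] [-2.170e+01  2.820e+01  1.105e+02  1.000e-01  4.150e+01  9.480e+01] ang -26.6
```

Emit:
{"name": "send_rows", "arguments": {"moves": [[0, 0, 0, 0, 0, 0, 0.5], [0, 0, 0, 0, 0, 0, 0.1], [0, 0, 0, 0, 0, 0, 0.1], [0, 0, 0, 0, 0, 0, 0.1], [0, 0, -0.4, 0, 0, 0, 0.1], [0, 0, -1, 0, 0, 0, 0.1], [0, 0, -1, 0, 0, 0, 0.1], [0, 0, -1, 0, 0, 0, 0.1], [0, 0, -1, 0, 0, 0, 0.1], [0, 0, -1, 0, 0, 0, 0.1], [0, 0, 0, 0, 0, 0, 0.1]]}}

```text
time_s: 32.9
position: [0.4615, -0.0643, 0.2243]
tcp_rot: [[0.894, -0.448, 0.005], [-0.448, -0.894, -0.002], [0.006, -0.001, -1.0]]
force: [1.0, 0.7, -0.5]
opening: 0.45
```

```bash
cat > chk.py <<'E'
from h import *
import sys; k=sys.argv[1]
s=status.read_state(); print(s['time_s'],s['position'].round(4),s['force'].round(1),s['moment'].round(2))
c0=np.array([.4885,-.1419]);a=np.radians(19.7);R=np.array([[np.cos(a),-np.sin(a)],[np.sin(a),np.cos(a)]])
ims=[]
for n in ['wrist','top','scene']:
    c=snap(n,n+k); w=cloud(c); np.save(f'{n}{k}.npy',w)
    for nm,z0,z1,x,y,r in [('knob',.13,.155,.459,-.062,.05),('lid',.124,.139,.504,-.187,.045),('handle',.155,.185,.504,-.187,.045),('plate',.042,.058,.488,-.142,.17)]:
        p=near(w,x,y,r,z0,z1)
        if len(p)>8: print(n,nm,pca(p))
    ims.append(c['img'][:,:,::-1])
cv2.imwrite(f'pics/c{k}.png',np.hstack([cv2.resize(ims[0],(400,300)),cv2.resize(ims[1][100:280,260:440],(300,300))]))
cv2.imwrite(f'pics/cs{k}.png',cv2.resize(ims[2][80:240,240:410],None,fx=3.5,fy=3.5,interpolation=cv2.INTER_CUBIC))
E
python3 chk.py 23
```

```text
32.9 [ 0.4615 -0.0643  0.2243] [ 1.   0.7 -0.5] [ 0.04  0.05 -0.  ]
wrist knob {'n': 822, 'mean': array([ 0.4617, -0.0637,  0.1461]), 'rect': ((460.2, -62.6), (13.3, 54.9), 63.5), 'ang': np.float64(153.8)}
wrist lid {'n': 3638, 'mean': array([ 0.5043, -0.1855,  0.1315]), 'rect': ((504.0, -188.3), (66.6, 68.2), 49.4), 'ang': np.float64(135.4)}
wrist handle {'n': 978, 'mean': array([ 0.5055, -0.1865,  0.1705]), 'rect': ((504.1, -188.6), (56.1, 10.2), 33.9), 'ang': np.float64(-146.7)}
wrist plate {'n': 13469, 'mean': array([ 0.4987, -0.1395,  0.0513]), 'rect': ((488.7, -141.4), (144.8, 264.0), 19.8), 'ang': np.float64(114.7)}
top knob {'n': 92, 'mean': array([ 0.4499, -0.0597,  0.144 ]), 'rect': ((457.1, -64.0), (14.0, 53.7), 62.6), 'ang': np.float64(148.8)}
top lid {'n': 32, 'mean': array([ 0.4742, -0.1997,  0.1296]), 'rect': ((475.2, -201.4), (9.2, 28.4), 25.0), 'ang': np.float64(110.6)}
top plate {'n': 507, 'mean': array([ 0.4494, -0.0622,  0.05  ]), 'rect': ((486.8, -142.6), (142.9, 263.7), 20.1), 'ang': np.float64(84.7)}
scene knob {'n': 134, 'mean': array([ 0.4559, -0.056 ,  0.1416]), 'rect': ((458.8, -60.3), (15.5, 56.8), 62.5), 'ang': np.float64(156.3)}
scene lid {'n': 235, 'mean': array([ 0.4985, -0.1792,  0.1313]), 'rect': ((500.8, -182.7), (61.9, 66.2), 67.8), 'ang': np.float64(127.7)}
scene handle {'n': 91, 'mean': array([ 0.5036, -0.1856,  0.1677]), 'rect': ((503.2, -187.3), (57.8, 11.6), 32.8), 'ang': np.float64(-147.2)}
scene plate {'n': 1252, 'mean': array([ 0.4582, -0.108 ,  0.0509]), 'rect': ((486.8, -139.5), (144.8, 265.6), 19.8), 'ang': np.float64(97.3)}
```

View pics/c23.png

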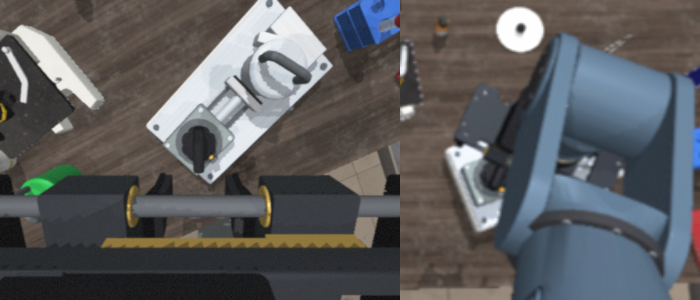

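View pics/cs23.png

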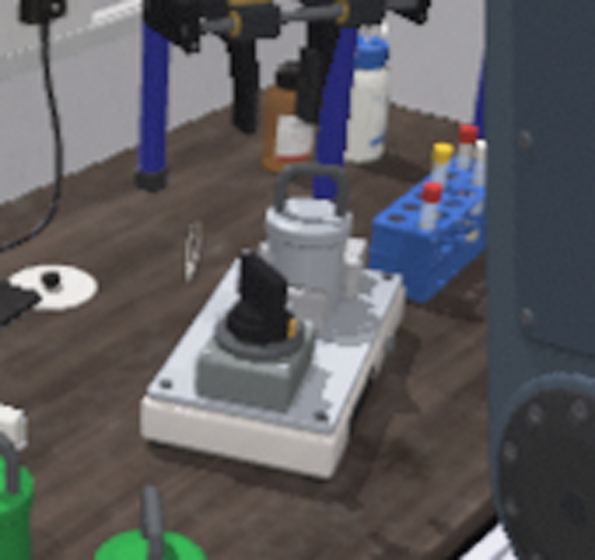

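Run:
```python
from h import *
i=cv2.imread('pics/wrist23.png')[80:230,170:430]; cv2.imwrite('pics/z23.png',cv2.resize(i,None,fx=3,fy=3,interpolation=cv2.INTER_CUBIC))
w=np.load('wrist23.npy')
c0=np.array([.4886,-.1416]);a=np.radians(19.75);R=np.array([[np.cos(a),-np.sin(a)],[np.sin(a),np.cos(a)]])
p=w[(w[...,2]>.074)&(w[...,2]<.09)]; q=(p[:,:2]-c0)@R*1000
for y in range(-30,50,4):
    r=q[(abs(q[:,0])<36)&(q[:,1]>=y)&(q[:,1]<y+4)]
    if len(r): print(y,len(r),r[:,0].min().round(),r[:,0].max().round())
print(((np.array([.5041,-.1884])-c0)@R*1000).round(1))
```

```text
-30 10 19.0 22.0
-26 22 -18.0 19.0
-22 59 -23.0 23.0
-18 187 -28.0 27.0
-14 204 -32.0 30.0
-10 214 -31.0 30.0
-6 253 -32.0 30.0
-2 38 -6.0 6.0
2 30 -6.0 3.0
6 33 -6.0 5.0
10 31 -6.0 6.0
14 33 -5.0 5.0
18 31 -5.0 4.0
22 40 -6.0 5.0
26 32 -6.0 4.0
30 32 -6.0 4.0
34 33 -5.0 5.0
38 33 -7.0 6.0
42 234 -36.0 35.0
46 226 -35.0 35.0
[ -1.2 -49.3]
```

View pics/z23.png

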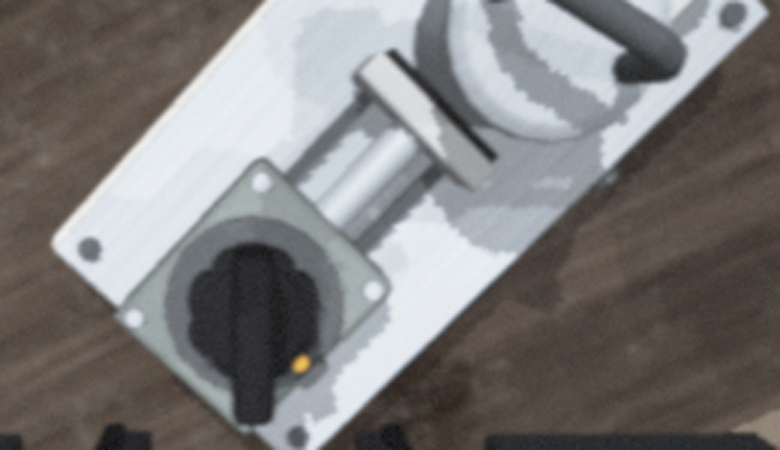

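```bash
cat > pawl.py <<'E'
from h import *
import sys
# orange pawl angle about knob axis
def run(imgf,pose,ins,tag):
    pass
E
python3 - <<'E'
import cv2,numpy as np
a=cv2.imread('pics/w13.png')[60:200,190:340]; b=cv2.imread('pics/wrist23.png')[130:230,190:300]; c=cv2.imread('pics/w1.png')[60:160,170:300]
for n,x in [('w13',a),('w23',b),('w1',c)]:
    h=cv2.cvtColor(x,cv2.COLOR_BGR2HSV); m=(h[...,0]>8)&(h[...,0]<32)&(h[...,1]>100)&(h[...,2]>110); v,u=np.nonzero(m); print(n,len(u),u.mean() if len(u) else None,v.mean() if len(u) else None)
cv2.imwrite('pics/zz.png',np.hstack([cv2.resize(a,(400,373),interpolation=3),cv2.resize(c,(400,373),interpolation=3)]))
E
```

```text
w13 0 None None
w23 26 79.92307692307692 70.8076923076923
w1 0 None None
```

View pics/zz.png

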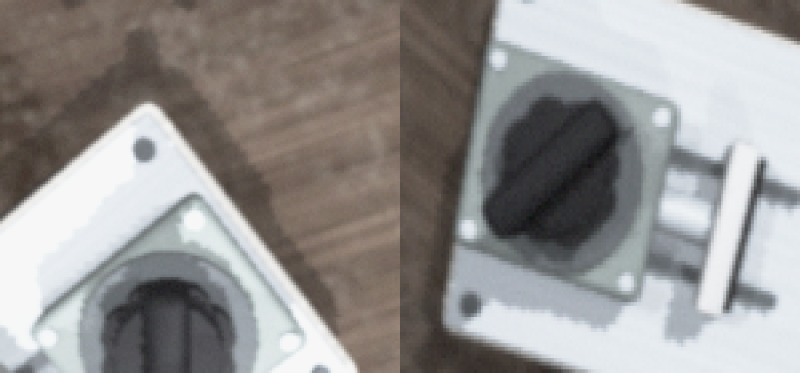

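Run:
```python
from h import *
w=np.load('wrist23.npy')
i=cv2.imread('pics/wrist23.png'); h=cv2.cvtColor(i,cv2.COLOR_BGR2HSV); m=(h[...,0]>8)&(h[...,0]<32)&(h[...,1]>100)&(h[...,2]>110)
m[:, :240]=0; m[:,300:]=0; m[:180]=0; m[218:]=0
p=w[m]; print(len(p),np.nanmean(p,0).round(4)); d=np.nanmean(p,0)[:2]-[.4602,-.0626]; print(np.hypot(*d),np.degrees(np.arctan2(d[1],d[0])))
```

```text
26 [ 0.436  -0.0697  0.1058]
0.02519317751522317 -163.54952075941972
```

Run:
```python
from h import *
w=np.load('scene23.npy')
print('flask',pca(near(w,.47,.42,.035,.02,.1)),'bot',pca(near(w,.56,.275,.035,.03,.1)))
s=status.read_state(); print(s['time_s'],s['force'],s['qvel'].round(2))
bot.hand_in()
```

```text
flask {'n': 334, 'mean': array([0.473 , 0.422 , 0.0424]), 'rect': ((477.0, 419.9), (33.4, 30.8), 60.4), 'ang': np.float64(62.6)} bot {'n': 366, 'mean': array([0.5664, 0.2856, 0.061 ]), 'rect': ((571.3, 281.9), (33.6, 33.0), 6.6), 'ang': np.float64(52.8)}
33.05 [-0.35198635  0.13692884 -0.48559248] [-0.07  0.75  0.45  0.06  0.05  0.09]
the job is handed in; nothing more can be done
```

I set the steel jar upright on the platform by its handle, then turned the knob clockwise about 188° until it clicked once. I then let go, moved clear and handed in at 33 s.

**What the last checks showed**
- **Jar position:** its axis is within about 1.5 mm of the nest point, upright against the V, with the sliding jaw up against it.
- **Click:** the wrist moment rose to about 0.5 N m and then fell to −0.1. The orange pawl now sits about 43° from the wing end, close to the 45° of one click. This assumes the pawl started under the wing; it was hidden in the first pictures.
- **Bystanders:** the flask and bottle are within about 1 mm of where they started. I did not touch the green look-alikes.
- **Robot:** it was touching nothing at hand-in, with forces near zero.

**What failed or disagreed**
- **First grasp:** it closed above the handle without touching anything. The fingertips turned out to be about 30 mm behind the reported tool point, so I corrected for that and the second grasp held.
- **Screw angle:** I estimate about 3.28 rad, give or take 0.12, against the stated 3.3 to 3.6 for clamped. That the knob slipped at full torque points to it being tight, but I could not measure the screw angle more closely.

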